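# Load tube rings on the spindle, widest first

## Task

Thread the two open steel tube rings onto the upright spindle of the stand: the wide ring first, flat down on the stand's base, then the narrow ring flat on top of it. Leave the solid plug, which has no hole, where it lies.

Things in the scene. Friction and masses are not known exactly. Their poses are not given: they have to be found in the camera images.
- stand: Spindle stand, fixed to the bench: a round aluminium base 100 mm in diameter and 15 mm high with a plain vertical steel spindle 12 mm in diameter at its centre, its tip (tapered over the last 5 mm) 65 mm above the bench, so 50 mm above the base. Origin: centre of the underside, on the bench and on the spindle's axis; z up.
- wide_ring: The wide ring: dark steel, open through, outer diameter 62 mm, bore 32 mm, height 28 mm, about 0.45 kg, standing on the bench with its bore upright. Origin: centre of the underside, on the bore's axis; z up along the bore.
- narrow_ring: The narrow ring: dark steel, open through, outer diameter 44 mm, bore 32 mm, height 32 mm, about 0.17 kg, standing on the bench with its bore upright. Origin: centre of the underside, on the bore's axis; z up along the bore.
- plug: Solid tube plug, a bystander: dark steel disc without any hole, diameter 52 mm, height 28 mm, about 0.45 kg, lying flat on the bench. Origin: centre of the underside; z up.
Mind the look-alikes: they are no part of the job. Leave any red look-alike of the narrow_ring alone. Leave any yellow look-alike of the wide_ring alone.

How it is judged:
On the way, in this order (a step that is already met when the one before it is completed fails the run):
1. the wide ring is on the spindle, flat on the base (horizontal distance between wide_ring and stand below 0.014 m and z of wide_ring in the frame of stand below 0.02 m and angle between wide_ring's own z axis and vertical below 0.17 rad), for 0.2 s.
2. the narrow ring is on the spindle, flat on the wide ring (horizontal distance between narrow_ring and stand below 0.014 m and z of narrow_ring in the frame of stand below 0.048 m and angle between narrow_ring's own z axis and vertical below 0.17 rad), for 0.2 s.
At the end, for the whole second after the job is handed in: Both rings are threaded on the spindle and at rest, each within 14 mm of its axis and upright within 10 degrees: the wide ring's underside within 5 mm of the base's top, the narrow ring's underside within 5 mm of the wide ring's top (all of step 1 and all of step 2 and z of narrow_ring in the frame of stand above 0.038 m and linear speed of each of wide_ring, narrow_ring below 0.02 m/s); the robot touches nothing.
It fails at once if the solid plug is moved by more than 30 mm (distance of plug from where it was at the start of the episode above 0.03 m).
It also fails if it takes over 64 s, if anything falls off the work surface, if the arm or the gripper's body presses on something with over 40 N, if the wrist force passes 120 N, or if a joint passes its speed limit or range.

## Robot

A 6-joint arm with a two-finger parallel gripper is mounted at the origin on the work surface. World frame = base frame: x ahead of the robot, y to its left, z up, the work surface at z = 0. Lengths are in m, angles in rad, forces in N, time in s.
With the tool pointing down it reaches from about 0.325 to 1 m from the base axis. Payload 5.1 kg.
Tool frame: the origin (TCP) lies midway between the tips of the shut fingers; the grasp point (between the pads) lies 19 mm behind it (bot.grip_point_offset is the distance from the TCP to the grasp point, in m); y points along the fingers, z is the direction in which the jaws open and shut, and the axes are right-handed (so a half turn about y gives the same grasp; the last joint's range is limited). The gripper opens to 85 mm and grips with 20 to 120 N. Pads are 22 mm wide; open, the fingers measure 114 mm over their backs; the gripper's body (76 mm by 85 mm) begins 54 mm behind the grasp point. The pads swing forward as they close: fully open they stand 13 mm farther back than shut.
Start: joints at [1.188, 0.124, 1.65, -0, 1.367, -0.083], TCP at [0.192, 0.621, 0.231] pointing down, gripper open.
Joint ranges: [-2.61, 2.61], [-1.02, 2.33], [0.03, 2.71], [-1.35, 4.49], [0.32, 2.68], [-2.91, 2.91]. Speed limits (rad/s): [2.57, 2.57, 3.14, 3.14, 3.14, 3.14].

## Interface

Orientations are given as a unit quaternion [w, x, y, z].
In Python, from rig import bot, optics, models gives the robot as it stands. The module is installed in compiled form; this text tells all that it offers.
- The arm moves only by the tool servo_tool, never from a script. Its argument "moves" is text: rows parted by semicolons, each of 5 numbers parted by spaces: the closure, from -1 (fully open) to 1 (shut), so that 0 is half open, then the shift along the tool's x, y, z in cm, then the turn about the tool's y in degrees. A call has 1 to 12 rows; each row is the pose to reach, as a shift and turn from the pose commanded when the call began, along the tool's axes at that moment; what a row does not reach only later rows make up. A row lasts 1/8 s, in which the tool goes at most 62.5 mm and 10.7 degrees, less where a joint would pass 70% of its speed; a pose out of reach is approached as far as the arm can. A call with a gripper value outside its range is refused whole. The fingers move at their own pace and stop on an object; the grip force is fixed at half the most. Time passes only in rows, so rows that repeat a pose let the fingers close. It gives the time, the measured TCP pose, the force and the opening at its end, in the units of the state.
- bot.state(): the state, without advancing time (a new reading comes with each control period).
- optics.get_image(name): name is "side" or "top" or "wrist"; returns a dict with "frame" (480x640x3 uint8, red, green, blue), "range_z" (480x640 float32, m along the optical axis (not along the pixel's ray), 0 where there is no reading), "fovy" (degrees; the focal length in pixels is half the picture's height over the tangent of half this angle, whatever the lens; pixels are square), "cx", "cy" (the principal point, pixels), "origin" and "orientation" of the camera in the world; the wrist camera has in their place "mount" (4x4, takes a point from camera to tool coordinates, whose origin is the TCP and whose axes are the tool frame's). Camera axes: x right, y up, looking along -z (the intrinsics and any distortion apply to the point x, -y, -z); pixel columns grow to the right and rows downward; lengths in m; the calibration is good to about 2 mm. A picture is of the moment at which its call begins: read the wrist's pose just before it.
- bot.job_done(): hands the job in, once; it reports no verdict.
Trained networks look in the newest picture that a camera, given by its name, has taken for a name from the list of things; names that differ only in an ending like _2 or _b are one class to them, and where a whole thing is asked for, a point or a joint stands for the part that bears it (a point fixed in the world has none). Each returns a list of dicts, best first, with "score" (0 to 1); they miss things now and then, are a little off and sometimes report something else, mostly with a low value. They report only what shows in the picture. A call takes as long as a camera call. They do not tell look-alikes from the thing itself.
- models.outline_of(camera, query): "region" (480x640 bool, what is visible of it) and "box" ([centre column, centre row, width, height] in pixels, round what is visible of it).
The state is a dict: "t": time; "joint_positions": joint angles; "qd": joint speeds; "tau": joint torques, N m; "tcp_pos": TCP position; "tool_rot": TCP orientation; "ft_force": force on the tool from outside, world axes, zero at the start; "wrist_torque": the same for the moment, N m; "gripper_width": opening from 0.0 (shut) to 1.0 (fully open).
Only numpy, scipy, OpenCV 4.12 (cv2) and the standard library are available. Lean on these libraries where they do the work, as an engineer would, in place of code of your own. Each camera call takes 0.05 s, during which the arm holds its last target.

## Working session

There is one attempt and no reset: what is moved stays moved. The work goes in short steps, Python scripts to look and compute and a tool call to move; the robot and the scene stay as the last step left them, time stands still between calls to the robot, and variables do not carry over. Pictures are saved under pics/ and viewed, and the job is handed in when it is done.

Besides the shell and the picture viewer there is one more tool, called after "Call:" by a JSON object that holds its "method" and its "body", one argument or row to a line. servo_tool: Moves the arm, as the interface text tells. Its arguments: {"type":"object","properties":{"moves":{"type":"string"}},"required":["moves"]}

```bash
mkdir -p pics
python3 - <<'E'
from rig import bot, optics, models
import cv2,numpy as np,pickle
s=bot.state();print({k:np.round(v,3) for k,v in s.items()})
D={}
for n in ['top','side','wrist']:
    im=optics.get_image(n);cv2.imwrite(f'pics/{n}0.png',im['frame'][:,:,::-1]);D[n]=im
    print(n,{k:v for k,v in im.items() if k not in('frame','range_z')})
    for q in ['stand','wide_ring','narrow_ring','plug']:
        try:
            for r in models.outline_of(n,q): print(n,q,round(r['score'],2),np.round(r['box']))
        except Exception as e: print(e)
pickle.dump(D,open('d0.pkl','wb'))
E
```

```text
{'t': np.float64(0.0), 'joint_positions': array([ 1.188,  0.124,  1.652, -0.   ,  1.367, -0.083]), 'qd': array([ 0.001, -0.001,  0.001, -0.002, -0.001, -0.   ]), 'tau': array([-3.0000e-03, -4.2358e+01, -3.6547e+01, -0.0000e+00,  6.0000e-03,
       -0.0000e+00]), 'tcp_pos': array([0.192, 0.62 , 0.23 ]), 'tool_rot': array([-0.698,  0.7  , -0.106,  0.105]), 'ft_force': array([-0.204,  0.049,  0.505]), 'wrist_torque': array([0.008, 0.026, 0.006]), 'gripper_width': np.float64(1.003)}
top {'fovy': 44.839736092218075, 'cx': 319.73834521518484, 'cy': 238.96000141941377, 'origin': array([ 0.37299984, -0.00547739,  1.0818064 ]), 'orientation': array([-0.69929478, -0.06503727,  0.06436007,  0.70895328])}
top stand 0.8 [393. 211.  48.  55.]
top wide_ring 0.68 [241. 260.  35.  34.]
top wide_ring 0.6 [233. 314.  36.  37.]
top narrow_ring 0.92 [311. 162.  20.  27.]
top narrow_ring 0.74 [270. 194.  25.  30.]
top plug 0.86 [415. 307.  28.  27.]
side {'fovy': 55.26999203849769, 'cx': 313.6316160480985, 'cy': 236.7369746840674, 'origin': array([ 0.24529934, -0.41943171,  0.6206706 ]), 'orientation': array([ 0.8787186 ,  0.3449575 , -0.12749845, -0.30430591])}
side stand 0.59 [386. 296.  61.  57.]
side wide_ring 0.77 [191. 236.  38.  33.]
side wide_ring 0.77 [243. 217.  30.  33.]
side wide_ring 0.23 [385. 296.  59.  54.]
side narrow_ring 0.86 [313. 204.  24.  26.]
side narrow_ring 0.85 [364. 212.  22.  22.]
side plug 0.6 [308. 369.  35.  33.]
side plug 0.54 [194. 238.  38.  35.]
wrist {'fovy': 59.56986231679229, 'cx': 319.5427607524993, 'cy': 240.66687317536162, 'mount': array([[-3.42844757e-05, -9.59268935e-01, -2.82494441e-01,
        -7.22194479e-02],
       [ 4.31811685e-04,  2.82494400e-01, -9.59268850e-01,
        -1.42495859e-01],
       [ 9.99999906e-01, -1.54872430e-04,  4.04538363e-04,
        -3.93040012e-04],
       [ 0.00000000e+00,  0.00000000e+00,  0.00000000e+00,
         1.00000000e+00]])}
```

View pics/top0.png

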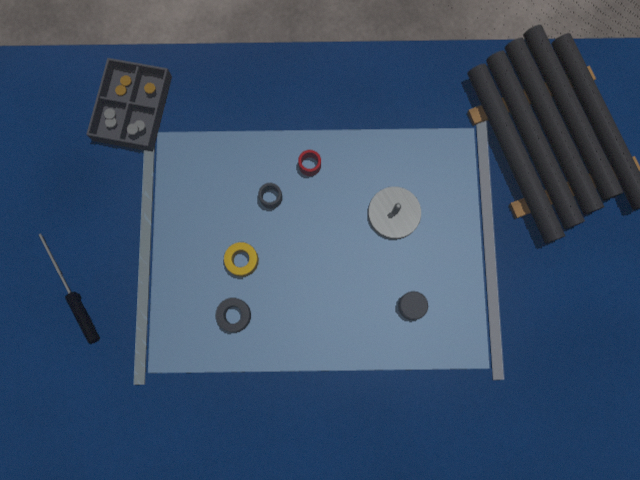

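View pics/side0.png

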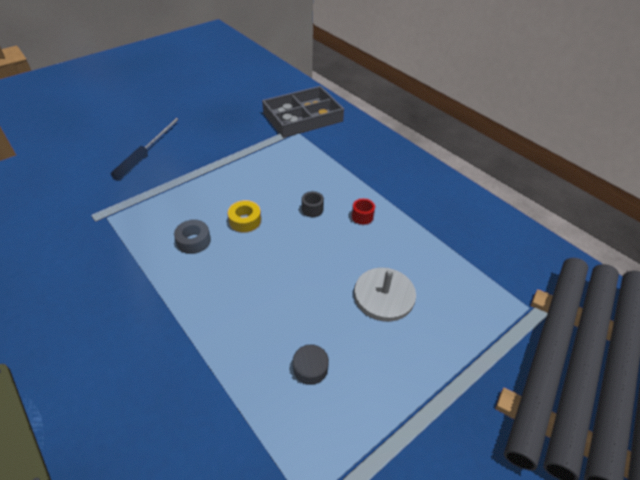

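View pics/wrist0.png

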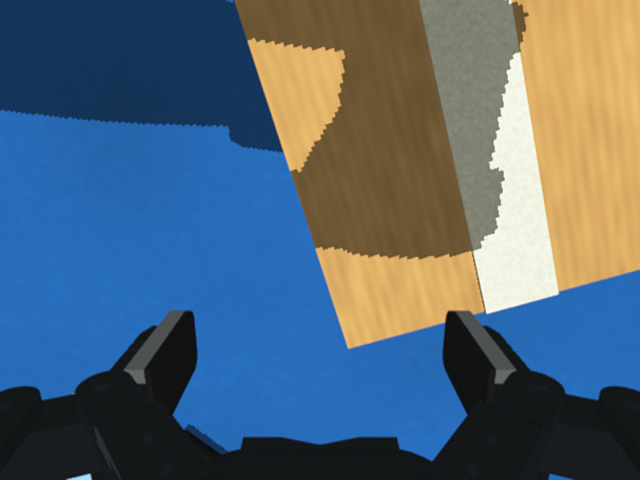

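The top view shows what could be mistaken for what. The wide-ring candidates are dark (233,315) and yellow (241,260). The narrow-ring candidates are dark (270,196) and red (310,162). The dark plug at (413,306) has no hole and the stand is at (395,212). I choose the dark ones with holes, and will check them in a crop and measure their positions.

```bash
cat > h.py <<'E'
import numpy as np,cv2
from scipy.spatial.transform import Rotation as Rn
def R(q): return Rn.from_quat([q[1],q[2],q[3],q[0]]).as_matrix()
def cloud(im,T=None):
    f=240/np.tan(np.radians(im['fovy']/2)); v,u=np.mgrid[0:480,0:640]; z=im['range_z'].astype(float)
    P=np.stack([(u-im['cx'])/f*z,-(v-im['cy'])/f*z,-z],-1)
    if T is None: return P@R(im['orientation']).T+im['origin']
    return P@T[:3,:3].T+T[:3,3]
def wristT(im,s):
    T=np.eye(4);T[:3,:3]=R(s['tool_rot']);T[:3,3]=s['tcp_pos'];return T@im['mount']
def circ(p):
    return cv2.minEnclosingCircle(np.float32(p))
E
python3 - <<'E'
import pickle;from h import *
D=pickle.load(open('d0.pkl','rb'))
s_R=R([-0.698,0.7,-0.106,0.105]);print(s_R.round(3))
for n,L in {'top':dict(wide=(233,315,22),yellow=(241,260,22),narrow=(270,196,17),red=(310,162,17),plug=(413,306,18),stand=(395,212,30)),'side':dict(wide=(191,236,24),yellow=(244,216,24),narrow=(313,204,17),plug=(310,364,22),stand=(385,293,36))}.items():
    im=D[n];P=cloud(im);
    print(n,'bench z',np.median(P[230:250,300:330,2]) if n=='top' else np.median(P[250:260,290:300,2]))
    for k,(u,v,r) in L.items():
        Q=P[v-r:v+r,u-r:u+r].reshape(-1,3);Q=Q[np.isfinite(Q[:,2])]
        z0=np.percentile(Q[:,2],98) if k!='stand' else .015
        h={'wide':.028,'yellow':.028,'narrow':.032,'red':.032,'plug':.028,'stand':.015}[k]
        q=Q[abs(Q[:,2]-h)<.006]
        c,rr=circ(q[:,:2]);print(k,'zp',z0.__round__(4),'c',np.round(c,4),'r',round(rr,4),len(q),'mean',q.mean(0).round(4))
        if k=='stand':
            t=Q[Q[:,2]>.045];print('  spindle',t.mean(0).round(4),len(t),t[:,2].max().round(3))
t=D['top']['frame'];crop=np.hstack([cv2.resize(t[v-30:v+30,u-30:u+30],(260,260),interpolation=3) for u,v in((233,315),(270,196),(413,306))])
cv2.imwrite('pics/crop0.png',crop[:,:,::-1])
E
```

```text
[[ 0.955 -0.002  0.295]
 [-0.295 -0.003  0.955]
 [-0.001 -1.    -0.003]]
top bench z 0.0011499402255330526
wide zp 0.0317 c [0.4338 0.1543] r 0.0315 695 mean [0.4331 0.1541 0.0283]
yellow zp 0.0315 c [0.5354 0.1413] r 0.0311 655 mean [0.5349 0.1407 0.0282]
narrow zp 0.0344 c [0.6561 0.0879] r 0.0229 220 mean [0.6555 0.0871 0.0317]
red zp 0.0345 c [0.7194 0.0128] r 0.0226 225 mean [0.7187 0.0124 0.0315]
plug zp 0.0318 c [ 0.4456 -0.1728] r 0.026 645 mean [ 0.4455 -0.1727  0.0282]
stand zp 0.015 c [ 0.6222 -0.1465] r 0.0505 2082 mean [ 0.6208 -0.1461  0.0154]
  spindle [ 0.5555 -0.1092  0.3266] 65 1.082
side bench z 0.003089934706495323
wide zp 0.0316 c [0.4327 0.1532] r 0.0316 651 mean [0.4316 0.1505 0.0291]
yellow zp 0.0317 c [0.5337 0.1412] r 0.0328 576 mean [0.5332 0.1373 0.0291]
narrow zp 0.0355 c [0.6548 0.086 ] r 0.0228 236 mean [0.6538 0.0853 0.0322]
plug zp 0.0316 c [ 0.4456 -0.1743] r 0.0267 1011 mean [ 0.4437 -0.1757  0.0293]
stand zp 0.015 c [ 0.6203 -0.1463] r 0.0515 2358 mean [ 0.6167 -0.1512  0.0169]
  spindle [ 0.5481 -0.2001  0.1649] 111 0.621
```

View pics/crop0.png

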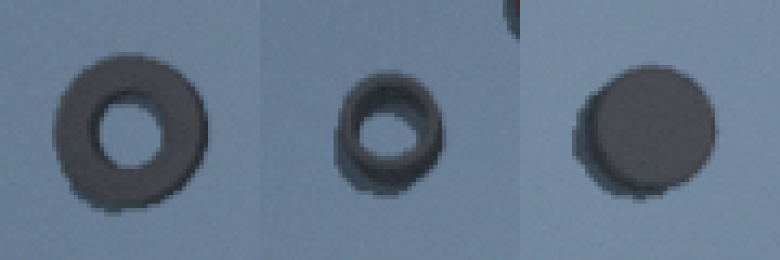

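The crop shows, left to right, the dark wide ring with its bore, the dark narrow ring with its bore, and the solid plug, so the choice holds. Next I move above the wide ring.

Call:
{"method": "servo_tool", "body": {
  "moves": "-1 36.8 0 -37.4 0;-1 36.8 0 -37.4 0;-1 36.8 0 -37.4 0;-1 36.8 0 -37.4 0;-1 36.8 0 -37.4 0;-1 36.8 0 -37.4 0;-1 36.8 0 -37.4 0;-1 36.8 0 -37.4 0;-1 36.8 0 -37.4 0;-1 36.8 0 -37.4 0;-1 36.8 6 -37.4 0;-1 36.8 6 -37.4 0"
}}

```text
t: 2.25
tcp_pos: [0.4289, 0.1549, 0.1662]
tool_rot: [-0.698, 0.701, -0.109, 0.101]
ft_force: [-0.1, -0.6, 0.5]
gripper_width: 1.0
```

```bash
cat > look.py <<'E'
import sys;from rig import bot,optics;from h import *
name=sys.argv[1];h=float(sys.argv[2]);x,y,rr=map(float,sys.argv[3:6])
s=bot.state();im=optics.get_image('wrist');cv2.imwrite(f'pics/{name}.png',im['frame'][:,:,::-1])
P=cloud(im,wristT(im,s)).reshape(-1,3)
print('t',s['t'],'tcp',s['tcp_pos'].round(4),'F',s['ft_force'].round(1),'w',s['gripper_width'])
Rt=R(s['tool_rot']);print(Rt.round(3).tolist())
ok=(im['range_z'].reshape(-1)>0)&(np.hypot(P[:,0]-x,P[:,1]-y)<rr)
Q=P[ok&(abs(P[:,2]-h)<.004)]
if len(Q):
    c,r=circ(Q[:,:2]);print('circ',np.round(c,4),'r',round(r,4),'n',len(Q),'z',np.median(Q[:,2]).round(4))
    d=np.array([c[0],c[1],s['tcp_pos'][2]])-s['tcp_pos'];print('tool shift cm',(Rt.T@d*100).round(2))
# fingers in tool frame
Pt=cloud(im,im['mount']).reshape(-1,3);ok=(im['range_z'].reshape(-1)>0)
m=ok&(abs(Pt[:,0])<.02)&(abs(Pt[:,2])>.02)&(abs(Pt[:,2])<.07)&(Pt[:,1]<.01)&(Pt[:,1]>-.06)
for sg in(-1,1):
    q=Pt[m&(Pt[:,2]*sg>0)]
    if len(q):print('finger',sg,'tip y',np.percentile(q[:,1],98).round(4),'inner z',np.percentile(q[:,2]*sg,2).round(4),'n',len(q))
E
python3 look.py w1 .028 .433 .154 .045
```

```text
t 2.25 tcp [0.4289 0.1549 0.1662] F [-0.1 -0.6  0.5] w 1.0002585454819042
[[0.956, -0.011, 0.294], [-0.294, -0.002, 0.956], [-0.01, -1.0, -0.005]]
circ [0.4308 0.1536] r 0.0311 n 4405 z 0.0278
tool shift cm [ 0.23 -0.   -0.07]
finger -1 tip y -0.0159 inner z 0.0428 n 6392
finger 1 tip y -0.0158 inner z 0.0419 n 6389
```

View pics/w1.png

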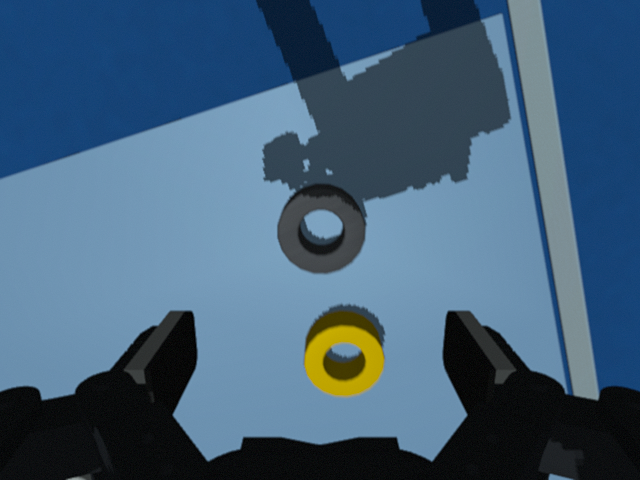

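The dark wide ring at (321,228) is between the jaws' planes, and the yellow one at (344,355) is outside the jaw line along tool x. I descend part of the way and re-measure.

Call:
{"method": "servo_tool", "body": {
  "moves": "-1 0.3 5 -0.1 0;-1 0.3 10 -0.1 0;-1 0.3 10 -0.1 0;-1 0.3 10 -0.1 0"
}}

```text
t: 2.8
tcp_pos: [0.4379, 0.1541, 0.0746]
tool_rot: [0.7, -0.699, 0.104, -0.107]
ft_force: [0.5, -0.7, 0.5]
gripper_width: 0.999
```

```bash
python3 look.py w2 .028 .433 .154 .045
```

```text
t 2.8 tcp [0.4379 0.1541 0.0746] F [ 0.5 -0.7  0.5] w 0.9986408466542108
[[0.956, 0.005, 0.295], [-0.295, 0.001, 0.956], [0.004, -1.0, 0.002]]
circ [0.431  0.1538] r 0.0312 n 9125 z 0.0278
tool shift cm [-0.65 -0.   -0.24]
finger -1 tip y -0.0158 inner z 0.0428 n 6348
finger 1 tip y -0.0157 inner z 0.0419 n 6393
```

View pics/w2.png

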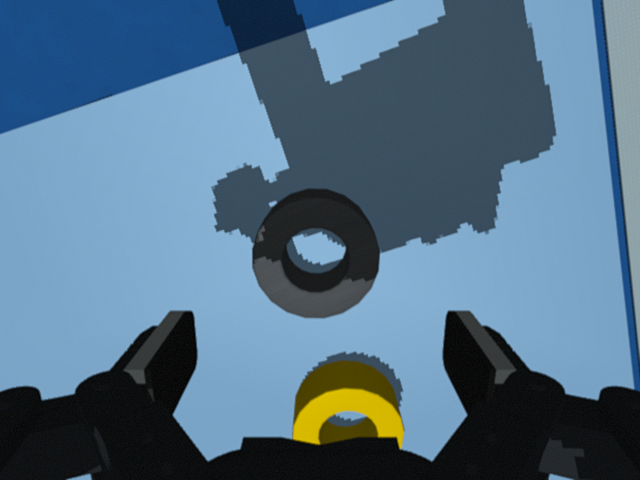

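Call:
{"method": "servo_tool", "body": {
  "moves": "-1 0 0 0 0;-1 0 0 0 0;-1 0 0 0 0"
}}

```text
t: 3.22
tcp_pos: [0.436, 0.1532, 0.072]
tool_rot: [0.699, -0.699, 0.105, -0.106]
ft_force: [-0.0, -0.3, -0.7]
gripper_width: 0.998
```

```bash
python3 look.py w3 .028 .433 .154 .045
```

```text
t 3.225 tcp [0.436  0.1532 0.072 ] F [-0.  -0.3 -0.7] w 0.9977332841865635
[[0.955, 0.001, 0.295], [-0.295, 0.0, 0.955], [0.001, -1.0, 0.001]]
circ [0.431  0.1538] r 0.0311 n 9287 z 0.0278
tool shift cm [-0.5 -0.  -0.1]
finger -1 tip y -0.0157 inner z 0.0428 n 6388
finger 1 tip y -0.0159 inner z 0.0419 n 6397
```

Call:
{"method": "servo_tool", "body": {
  "moves": "-1 -0.4 0 -0.1 0;-1 -0.4 3.5 -0.1 0;-1 -0.4 7.1 -0.1 0;-1 -0.4 7.1 -0.1 0;-1 -0.4 7.1 -0.1 0;-1 -0.4 7.1 -0.1 0"
}}

```text
t: 4.03
tcp_pos: [0.4331, 0.1537, 0.0021]
tool_rot: [0.7, -0.699, 0.104, -0.107]
ft_force: [-0.0, 0.7, -0.1]
gripper_width: 0.997
```

```bash
python3 look.py w4 .028 .433 .154 .045
```

```text
t 4.025 tcp [0.4331 0.1537 0.0021] F [-0.   0.7 -0.1] w 0.9969899316615441
[[0.955, 0.003, 0.295], [-0.295, 0.001, 0.955], [0.003, -1.0, 0.002]]
circ [0.4327 0.154 ] r 0.0451 n 21363 z 0.0278
tool shift cm [-0.05 -0.    0.02]
finger -1 tip y 0.0024 inner z 0.0209 n 16084
finger 1 tip y 0.0027 inner z 0.0209 n 15954
```

View pics/w4.png

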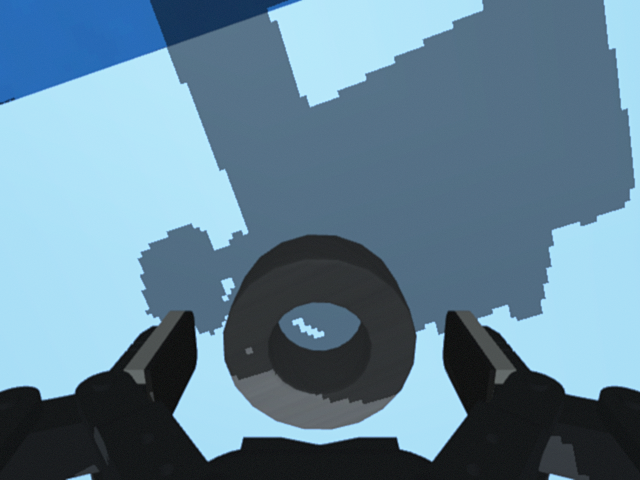

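The ring at (320,335) sits centred between the pads, so I close on it and lift.

Call:
{"method": "servo_tool", "body": {
  "moves": "0 0 0 0 0;1 0 0 0 0;1 0 0 0 0;1 0 0 0 0;1 0 0 0 0;1 0 0 0 0;1 0 0 0 0;1 0 0 0 0"
}}

```text
t: 5.08
tcp_pos: [0.4325, 0.1538, 0.0018]
tool_rot: [0.7, -0.699, 0.105, -0.106]
ft_force: [-2.9, -1.1, 7.5]
gripper_width: 0.704
```

```bash
python3 look.py w5 .028 .433 .154 .033
```

```text
t 5.075 tcp [0.4325 0.1538 0.0018] F [-2.9 -1.1  7.5] w 0.7039201166278888
[[0.955, 0.001, 0.295], [-0.295, 0.001, 0.955], [0.001, -1.0, 0.001]]
circ [0.432 0.154] r 0.0329 n 20781 z 0.0278
tool shift cm [-0.05 -0.    0.01]
finger -1 tip y 0.0021 inner z 0.021 n 18922
finger 1 tip y 0.0023 inner z 0.0211 n 18870
```

View pics/w5.png

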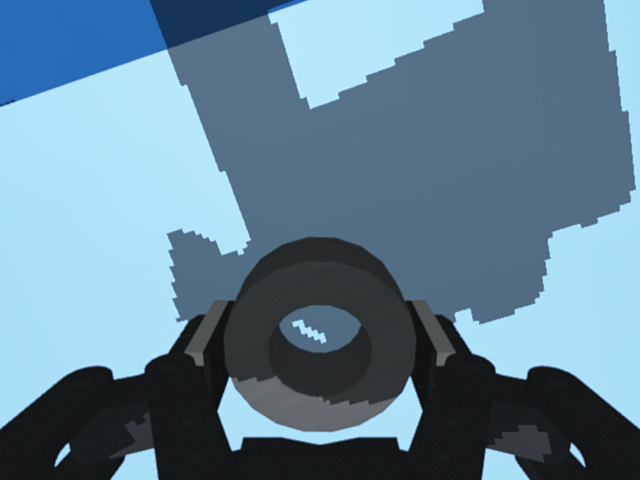

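The grasp holds: the opening is 0.70, which matches 62 mm. Now lift and carry over to the stand.

Call:
{"method": "servo_tool", "body": {
  "moves": "1 0 -4 0 0;1 0 -8 0 0;1 0 -12 0 0;1 5 -12 -4.3 0;1 10 -12 -8.6 0;1 15 -12 -12.9 0;1 20 -12 -17.2 0;1 25 -12 -21.5 0;1 26.9 -12 -23.1 0;1 26.9 -12 -23.1 0;1 26.9 -12 -23.1 0;1 26.9 -12 -23.1 0"
}}

```text
t: 6.62
tcp_pos: [0.6194, -0.1455, 0.1195]
tool_rot: [0.699, -0.699, 0.106, -0.105]
ft_force: [-0.6, -0.3, -4.5]
gripper_width: 0.706
```

Call:
{"method": "servo_tool", "body": {
  "moves": "1 0 0 0 0;1 0 0 0 0;1 0 0 0 0"
}}

```text
t: 7.0
tcp_pos: [0.6204, -0.1465, 0.1205]
tool_rot: [-0.699, 0.699, -0.105, 0.106]
ft_force: [0.1, 0.1, -5.1]
gripper_width: 0.701
```

```bash
python3 look.py w6 .148 .62 -.146 .04
python3 - <<'E'
from rig import optics;from h import *
for n in('top','side'):
    im=optics.get_image(n);cv2.imwrite(f'pics/{n}6.png',im['frame'][:,:,::-1])
E
```

```text
t 7.0 tcp [ 0.6204 -0.1465  0.1205] F [ 0.1  0.1 -5.1] w 0.7007410469558811
[[0.956, 0.0, 0.295], [-0.295, -0.0, 0.956], [0.0, -1.0, -0.0]]
circ [ 0.6124 -0.1427] r 0.0386 n 20865 z 0.1464
tool shift cm [-0.87 -0.    0.12]
finger -1 tip y -0.0144 inner z 0.0207 n 12357
finger 1 tip y -0.0143 inner z 0.0207 n 12100
```

View pics/w6.png

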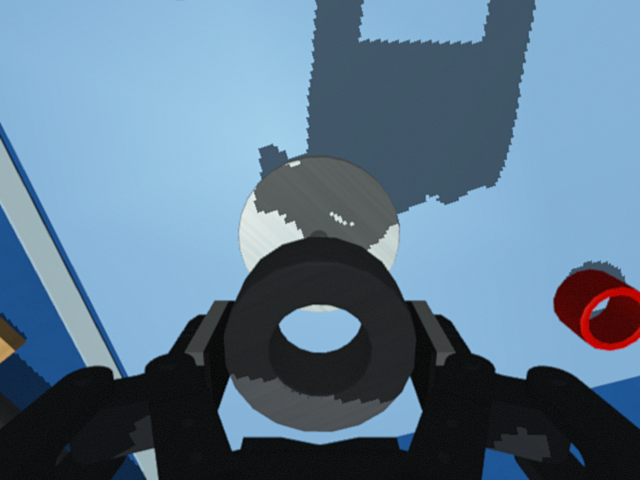

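View pics/side6.png

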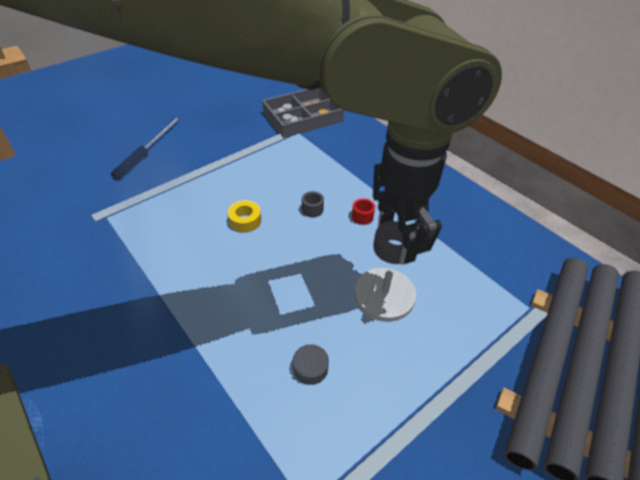

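The ring hangs level over the stand (base centre about (320,235) in the wrist view). I'll check the base centre from the wrist cloud before lowering.

Run:
```python
from rig import bot,optics;from h import *;from scipy.optimize import least_squares
s=bot.state();im=optics.get_image('wrist');P=cloud(im,wristT(im,s))
m=(im['range_z']>0)&(abs(P[...,2]-.015)<.005)&(np.hypot(P[...,0]-.621,P[...,1]+.146)<.065)
q=P[m];print(len(q))
# boundary points: outermost per angle
a=np.degrees(np.arctan2(q[:,1]+.146,q[:,0]-.621)).astype(int)//3;r=np.hypot(q[:,0]-.621,q[:,1]+.146)
B=np.array([q[a==k][np.argmax(r[a==k])] for k in np.unique(a)]);B=B[np.hypot(B[:,0]-.621,B[:,1]+.146)>.042]
f=least_squares(lambda p:np.hypot(B[:,0]-p[0],B[:,1]-p[1])-.05,[.621,-.146],loss='soft_l1',f_scale=.001);print(f.x,len(B))
sp=P[(im['range_z']>0)&(P[...,2]>.03)&(P[...,2]<.07)&(np.hypot(P[...,0]-.621,P[...,1]+.146)<.03)];print(sp.mean(0) if len(sp) else 0,len(sp))
```

```text
12279
[ 0.6196405  -0.14744189] 89
[ 0.61419401 -0.14471152  0.03023174] 2
```

The base centre is (0.6196, -0.1474), which agrees within 1.5 mm. Lowering.

Call:
{"method": "servo_tool", "body": {
  "moves": "1 0 3 -0.1 0;1 0 5 -0.1 0;1 0 7 -0.1 0;1 0 8.5 -0.1 0;1 0 9.5 -0.1 0;1 0 9.8 -0.1 0;1 0 9.8 -0.1 0;1 0 9.8 -0.1 0;1 0 9.8 -0.1 0"
}}

```text
t: 8.32
tcp_pos: [0.6206, -0.1479, 0.0231]
tool_rot: [-0.699, 0.699, -0.105, 0.106]
ft_force: [0.3, -0.2, -4.6]
gripper_width: 0.703
```

```bash
python3 look.py w7 .048 .62 -.146 .033;python3 - <<'E'
from rig import optics;from h import *
im=optics.get_image('side');cv2.imwrite('pics/side7.png',cv2.resize(im['frame'][200:360,300:500],(800,600),interpolation=3)[:,:,::-1])
E
```

```text
t 8.325 tcp [ 0.6206 -0.1479  0.0231] F [ 0.3 -0.2 -4.6] w 0.7028372830889787
[[0.955, 0.001, 0.295], [-0.295, -0.0, 0.955], [0.001, -1.0, -0.0]]
circ [ 0.6184 -0.146 ] r 0.0331 n 21309 z 0.0489
tool shift cm [-0.26 -0.    0.12]
finger -1 tip y 0.0088 inner z 0.0208 n 14457
finger 1 tip y 0.0089 inner z 0.0208 n 14387
```

View pics/w7.png

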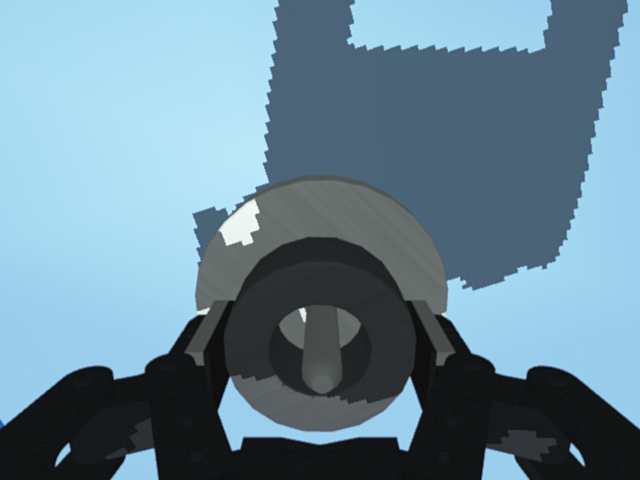

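View pics/side7.png

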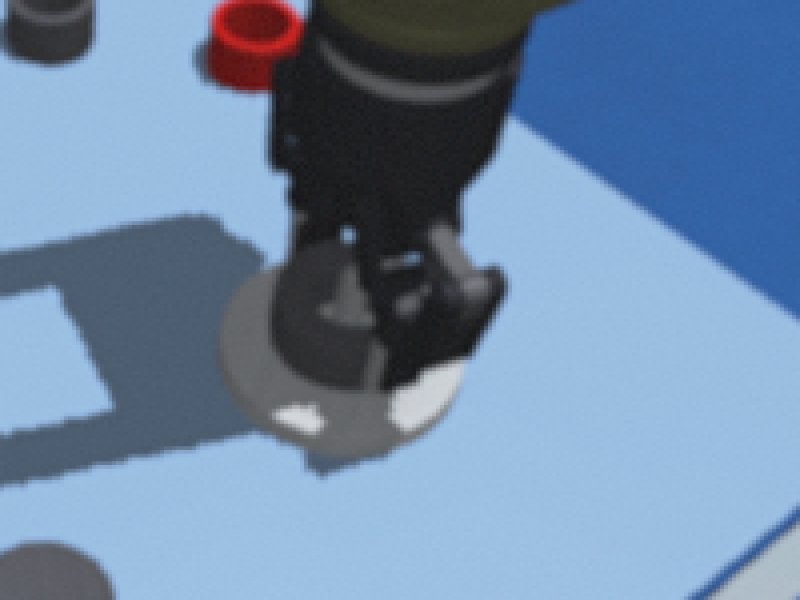

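The spindle at (321,380) passes through the bore. I lower another 6 mm and release.

Call:
{"method": "servo_tool", "body": {
  "moves": "1 0 0.3 0 0;1 0 0.6 0 0;1 0 0.6 0 0;1 0 0.6 0 0"
}}

```text
t: 8.93
tcp_pos: [0.6202, -0.1478, 0.017]
tool_rot: [-0.699, 0.699, -0.106, 0.106]
ft_force: [-4.0, 0.4, 2.3]
gripper_width: 0.706
```

Call:
{"method": "servo_tool", "body": {
  "moves": "0 0 0 0 0;-1 0 0 0 0;-1 0 0 0 0;-1 0 0 0 0;-1 0 0 0 0;-1 0 0 0 0;-1 0 -3 0 0;-1 0 -7 0 0;-1 0 -11 0 0;-1 0 -15 0 0;-1 0 -15 0 0;-1 0 -15 0 0"
}}

```text
t: 10.42
tcp_pos: [0.6197, -0.1476, 0.1657]
tool_rot: [0.699, -0.699, 0.106, -0.105]
ft_force: [-0.3, 1.2, -0.3]
gripper_width: 0.999
```

```bash
python3 look.py w8 .043 .62 -.146 .04
```

```text
t 10.425 tcp [ 0.6197 -0.1476  0.1657] F [-0.3  1.2 -0.3] w 0.998770575433407
[[0.955, -0.001, 0.295], [-0.295, 0.0, 0.955], [-0.001, -1.0, 0.0]]
circ [ 0.619  -0.1479] r 0.031 n 4980 z 0.0428
tool shift cm [-0.06  0.   -0.05]
finger -1 tip y -0.0159 inner z 0.0428 n 6390
finger 1 tip y -0.0157 inner z 0.0419 n 6412
```

View pics/w8.png

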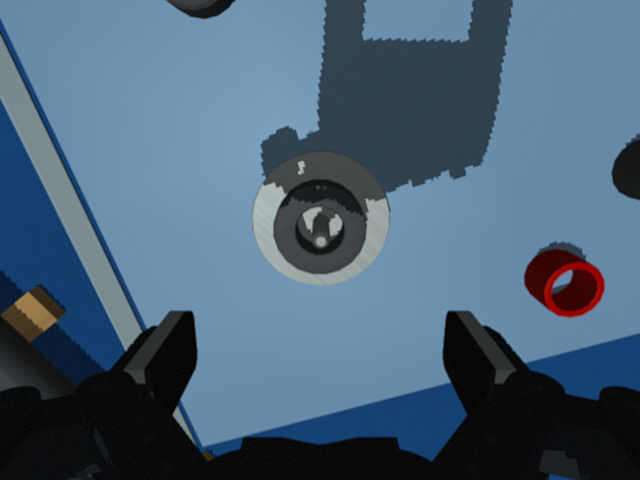

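The wide ring lies flat at (320,225) with the spindle in its bore and its top at z = 0.043. Now the narrow ring.

Call:
{"method": "servo_tool", "body": {
  "moves": "-1 -0.7 0 4.7 0;-1 -1.4 0 9.4 0;-1 -2.1 0 14.1 0;-1 -2.8 0 18.8 0;-1 -3.5 0 23.4 0;-1 -3.5 2 23.4 0;-1 -3.5 5 23.4 0;-1 -3.5 8 23.4 0;-1 -3.5 8 23.4 0;-1 -3.5 8 23.4 0;-1 -3.5 8 23.4 0;-1 -3.5 8 23.4 0"
}}

```text
t: 11.98
tcp_pos: [0.6566, 0.0861, 0.0879]
tool_rot: [0.699, -0.699, 0.105, -0.106]
ft_force: [-0.5, -0.5, -0.8]
gripper_width: 0.997
```

```bash
python3 look.py w9 .032 .655 .087 .035
```

```text
t 11.975 tcp [0.6566 0.0861 0.0879] F [-0.5 -0.5 -0.8] w 0.9966661170634981
[[0.955, 0.002, 0.295], [-0.295, 0.0, 0.955], [0.002, -1.0, 0.001]]
circ [0.6535 0.0866] r 0.0221 n 2762 z 0.0316
tool shift cm [-0.32 -0.   -0.04]
finger -1 tip y -0.0159 inner z 0.0428 n 6379
finger 1 tip y -0.0157 inner z 0.0419 n 6405
```

View pics/w9.png

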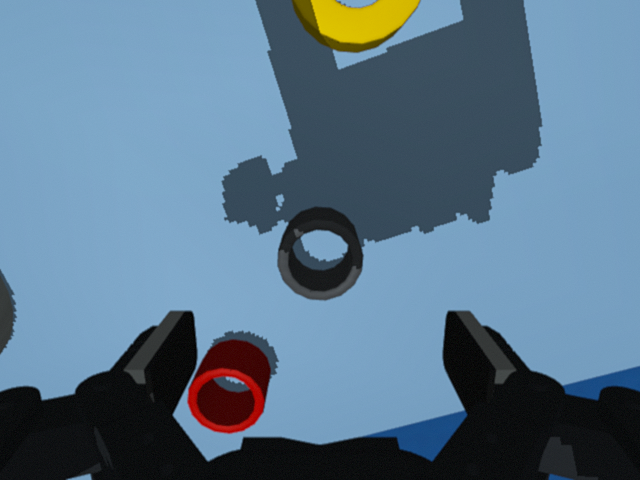

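The dark narrow ring is at (320,253) and the red one at (228,395) stands clear of the jaw line. Descending.

Call:
{"method": "servo_tool", "body": {
  "moves": "-1 -0.25 2 -0.05 0;-1 -0.25 5 -0.05 0;-1 -0.25 8.1 -0.05 0;-1 -0.25 8.1 -0.05 0;-1 -0.25 8.1 -0.05 0;-1 -0.25 8.1 -0.05 0"
}}

```text
t: 12.78
tcp_pos: [0.6545, 0.0865, 0.0071]
tool_rot: [0.699, -0.699, 0.105, -0.107]
ft_force: [0.2, -0.5, 0.4]
gripper_width: 1.002
```

```bash
python3 look.py w10 .032 .655 .087 .03
```

```text
t 12.775 tcp [0.6545 0.0865 0.0071] F [ 0.2 -0.5  0.4] w 1.0023845660577226
[[0.955, 0.003, 0.295], [-0.295, 0.0, 0.955], [0.003, -1.0, 0.001]]
circ [0.6535 0.0867] r 0.0225 n 6860 z 0.0315
tool shift cm [-0.1  -0.   -0.01]
finger -1 tip y 0.0076 inner z 0.0216 n 15778
finger 1 tip y 0.0077 inner z 0.0221 n 15752
```

View pics/w10.png

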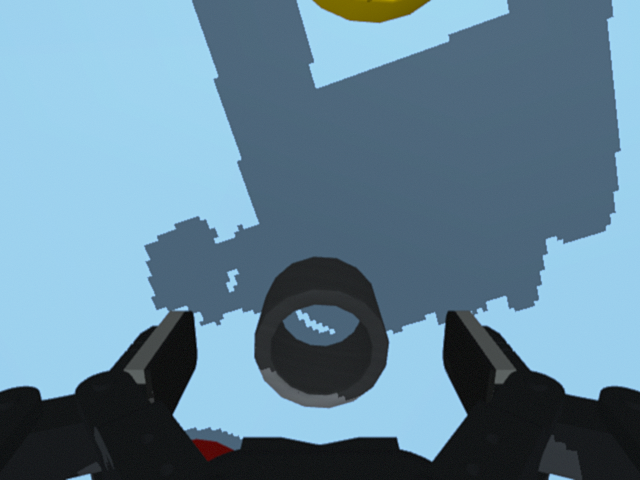

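The narrow ring at (321,345) is centred between the pads, and the red one at (208,450) is behind and clear. Closing.

Call:
{"method": "servo_tool", "body": {
  "moves": "0 -0.05 0 0 0;1 -0.05 0 0 0;1 -0.05 0 0 0;1 -0.05 0 0 0;1 -0.05 0 0 0;1 -0.05 0 0 0;1 -0.05 0 0 0;1 -0.05 0 0 0"
}}

```text
t: 13.82
tcp_pos: [0.6533, 0.0866, 0.0061]
tool_rot: [0.699, -0.699, 0.105, -0.106]
ft_force: [-0.2, -0.2, 5.8]
gripper_width: 0.484
```

```bash
python3 look.py w11 .032 .655 .087 .0235
```

```text
t 13.825 tcp [0.6533 0.0866 0.0061] F [-0.2 -0.2  5.8] w 0.4840604422647344
[[0.955, 0.001, 0.295], [-0.295, 0.0, 0.955], [0.001, -1.0, 0.0]]
circ [0.653  0.0867] r 0.0234 n 7175 z 0.0316
tool shift cm [-0.03 -0.    0.  ]
finger -1 tip y 0.0065 inner z 0.0212 n 20293
finger 1 tip y 0.0066 inner z 0.0204 n 20281
```

View pics/w11.png

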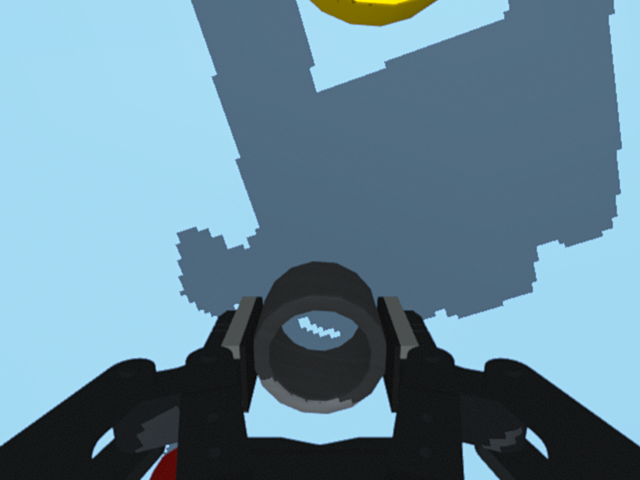

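Call:
{"method": "servo_tool", "body": {
  "moves": "1 0 -3 0 0;1 0 -7 0 0;1 0 -11 0 0;1 0 -13 0 0;1 0.8 -13 -5 0;1 1.6 -13 -10 0;1 2.4 -13 -15 0;1 3.2 -13 -20 0;1 3.7 -13 -23.4 0;1 3.7 -13 -23.4 0;1 3.7 -13 -23.4 0;1 3.7 -13 -23.4 0"
}}

```text
t: 15.38
tcp_pos: [0.6188, -0.1467, 0.1346]
tool_rot: [0.699, -0.699, 0.106, -0.105]
ft_force: [0.0, 0.3, -1.6]
gripper_width: 0.492
```

Call:
{"method": "servo_tool", "body": {
  "moves": "1 0 1 0 0;1 0 3 0 0;1 0 4 0 0;1 0 4 0 0;1 0 4 0 0;1 0 4 0 0"
}}

```text
t: 16.12
tcp_pos: [0.6195, -0.1482, 0.0962]
tool_rot: [-0.699, 0.699, -0.105, 0.106]
ft_force: [0.3, 0.5, -1.6]
gripper_width: 0.491
```

```bash
python3 look.py w12 .043 .62 -.146 .04;python3 - <<'E'
from rig import optics;from h import *
im=optics.get_image('side');cv2.imwrite('pics/side12.png',cv2.resize(im['frame'][180:340,300:500],(800,600),interpolation=3)[:,:,::-1])
E
```

```text
t 16.125 tcp [ 0.6195 -0.1482  0.0962] F [ 0.3  0.5 -1.6] w 0.49051280365231226
[[0.955, 0.001, 0.295], [-0.295, -0.0, 0.955], [0.002, -1.0, -0.0]]
circ [ 0.6189 -0.1479] r 0.0311 n 5801 z 0.0428
tool shift cm [-0.07 -0.    0.01]
finger -1 tip y -0.0106 inner z 0.0211 n 11522
finger 1 tip y -0.0108 inner z 0.0203 n 11338
```

View pics/w12.png

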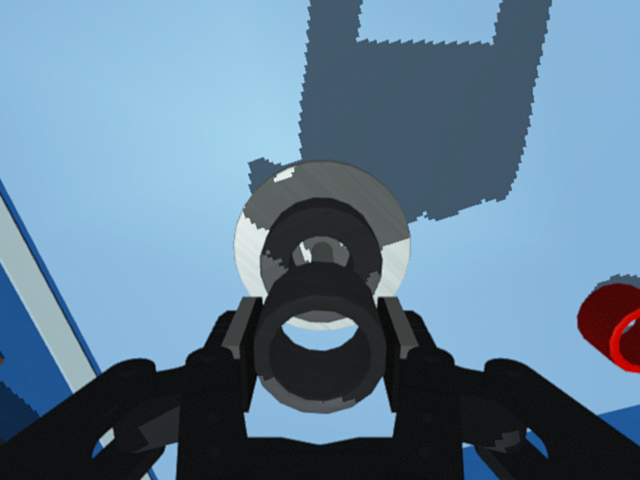

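View pics/side12.png

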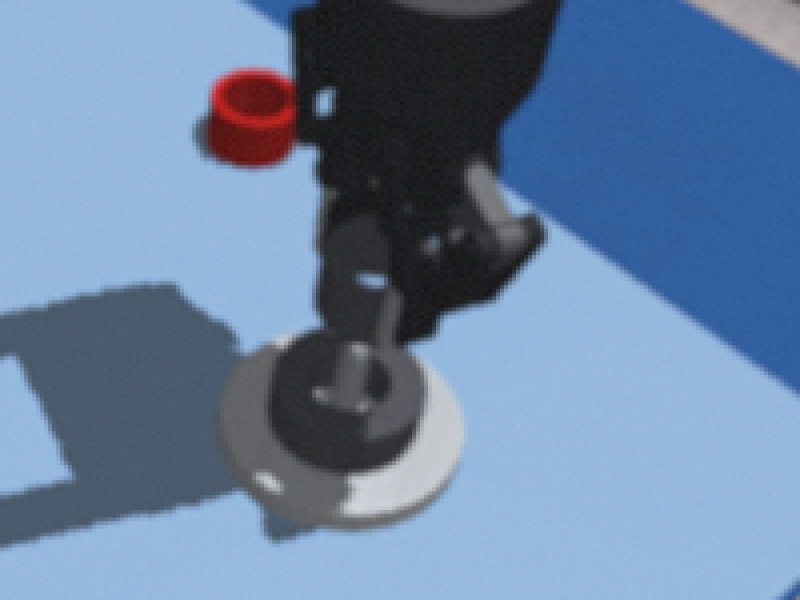

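The narrow ring is held over the spindle and level, with the wide ring at (320,245) below it. Lowering to about 4 mm above contact.

Call:
{"method": "servo_tool", "body": {
  "moves": "1 0 1 0 0;1 0 2 0 0;1 0 3 0 0;1 0 4 0 0;1 0 4.3 0 0;1 0 4.3 0 0;1 0 4.3 0 0;1 0 4.3 0 0"
}}

```text
t: 17.23
tcp_pos: [0.6193, -0.148, 0.0529]
tool_rot: [-0.699, 0.699, -0.105, 0.106]
ft_force: [-0.4, -0.3, -2.3]
gripper_width: 0.488
```

```bash
python3 look.py w13 .043 .62 -.146 .04
```

```text
t 17.225 tcp [ 0.6193 -0.148   0.0529] F [-0.4 -0.3 -2.3] w 0.48789223674842885
[[0.955, 0.001, 0.295], [-0.295, -0.0, 0.955], [0.001, -1.0, -0.0]]
circ [ 0.6137 -0.1461] r 0.0304 n 6133 z 0.0427
tool shift cm [-0.59 -0.    0.01]
finger -1 tip y 0.0094 inner z 0.021 n 11844
finger 1 tip y 0.0094 inner z 0.0203 n 11668
```

View pics/w13.png

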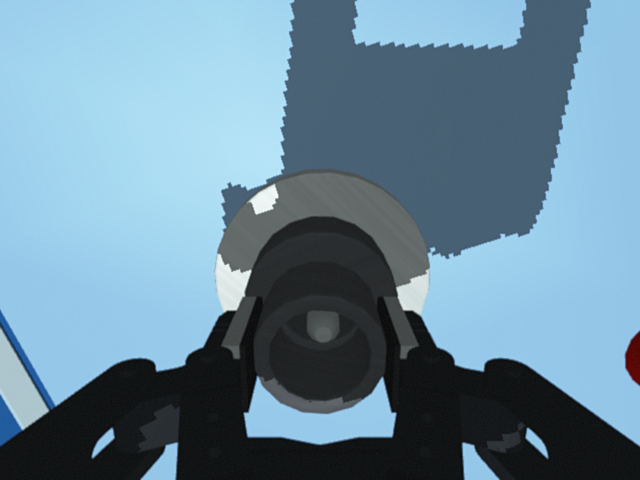

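The spindle tip shows inside the narrow ring's bore at (323,328). The last 4 mm, then release.

Call:
{"method": "servo_tool", "body": {
  "moves": "1 0 0.2 0 0;1 0 0.4 0 0;1 0 0.4 0 0;1 0 0.4 0 0"
}}

```text
t: 17.77
tcp_pos: [0.6191, -0.148, 0.0491]
tool_rot: [-0.699, 0.699, -0.106, 0.106]
ft_force: [-4.0, 0.4, 5.7]
gripper_width: 0.488
```

Contact shows in the force, which rose from -2 to +6 N. Release and retreat.

Call:
{"method": "servo_tool", "body": {
  "moves": "0 0 0 0 0;-0.6 0 0 0 0;-0.6 0 0 0 0;-0.6 0 0 0 0;-0.6 0 0 0 0;-0.6 0 -2 0 0;-0.6 0 -5 0 0;-0.6 0 -9 0 0;-0.6 0 -13 0 0;-0.6 0 -16 0 0;-0.6 0 -16 0 0;-0.6 0 -16 0 0"
}}

```text
t: 19.27
tcp_pos: [0.6186, -0.1478, 0.208]
tool_rot: [0.699, -0.699, 0.106, -0.105]
ft_force: [-0.8, 0.4, 0.1]
gripper_width: 0.798
```

```bash
python3 look.py w14 .075 .62 -.146 .04; python3 look.py w15 .043 .62 -.146 .04|grep circ
python3 - <<'E'
from rig import optics;from h import *
im=optics.get_image('side');cv2.imwrite('pics/side14.png',cv2.resize(im['frame'][180:420,240:560],(800,600),interpolation=3)[:,:,::-1])
P=cloud(im).reshape(-1,3);q=P[(np.hypot(P[:,0]-.445,P[:,1]+.174)<.045)&(abs(P[:,2]-.028)<.006)];print('plug',circ(q[:,:2]))
E
```

```text
t 19.275 tcp [ 0.6186 -0.1478  0.208 ] F [-0.8  0.4  0.1] w 0.798447378757837
[[0.955, -0.001, 0.295], [-0.295, 0.0, 0.955], [-0.001, -1.0, 0.0]]
circ [ 0.6196 -0.1489] r 0.0221 n 1514 z 0.0746
tool shift cm [ 0.14 -0.   -0.07]
finger -1 tip y -0.0114 inner z 0.0343 n 8318
finger 1 tip y -0.0114 inner z 0.0334 n 8372
circ [ 0.6189 -0.1479] r 0.0309 n 2034 z 0.0428
plug ((0.4453236758708954, -0.17356298863887787), 0.026795970275998116)
```

View pics/w14.png

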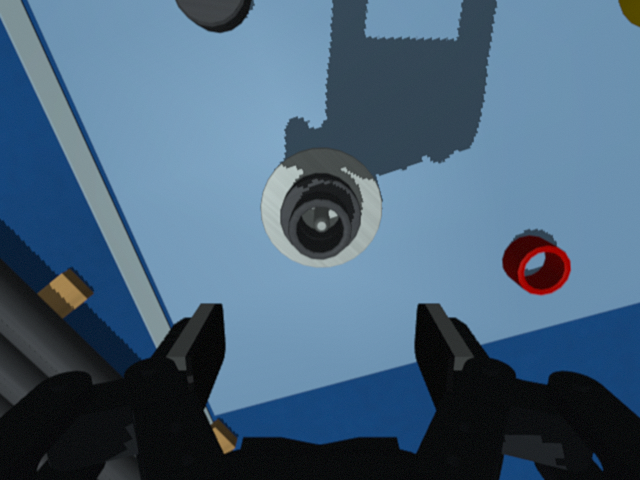

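View pics/side14.png

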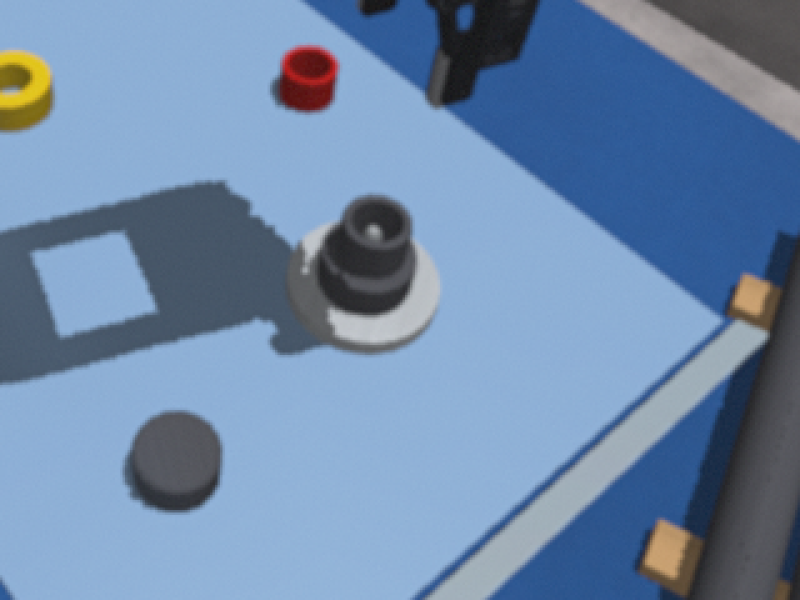

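Both views show the narrow ring flat on the wide ring with the spindle in its bore (wrist (320,228), side crop (375,230)). The gripper is clear, so I hand the job in.

```bash
python3 -c "
from rig import bot
bot.job_done()"
```

```text
the job is handed in; nothing more can be done
```

I threaded the dark wide ring onto the spindle first, flat on the base, and then set the dark narrow ring flat on top of it. I handed the job in at about 19.4 s; handing in gives no verdict.

My last checks before handing in all agreed:
- **Wide ring:** its top is at z ≈ 0.043 m and its centre at (0.619, -0.148), within about 3 mm of the stand's axis at about (0.620, -0.147).
- **Narrow ring:** its top is at z ≈ 0.075 m, so it sits flat on the wide ring. Its centre is at (0.620, -0.149), also within about 3 mm of the axis.
- **Plug:** it measures within 1 mm of its starting position.
- **Look-alikes:** I never gripped the red or yellow ring, and both still stand on the bench. I did not re-measure their positions.
- **Gripper:** it was about 16 cm above the place where it let go of the narrow ring, touching nothing.

Nothing failed. Early on, the wrist and top cameras differed by about 2 mm on ring positions, which is within the stated calibration.

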